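# Put the marking template on the lens stand's two posts

### The arm

A 6-joint arm with a two-finger parallel gripper is mounted at the origin on the work surface. World frame = base frame: x ahead of the robot, y to its left, z up, the work surface at z = 0. Lengths are in m, angles in rad, forces in N, time in s.
With the tool pointing down it reaches from about 0.325 to 0.775 m from the base axis. Payload 5.5 kg.
Tool frame: the origin (TCP) lies between the finger pads; the fingertips stand 8 mm ahead of it and the grasp point (between the pads) lies 11 mm behind it (tcp_to_tips is the distance from the TCP to the fingertips, in m); z points along the fingers, y is the direction in which the jaws open and shut (so a half turn about z gives the same grasp; the last joint's range is limited). The gripper opens to 88 mm and grips with 3 to 60 N. Pads are 20 mm wide; open, the fingers measure 115 mm over their backs; the gripper's body (75 mm by 178 mm) begins 61 mm behind the grasp point.
Start: joints at [1.181, 0.091, 1.231, -0, 1.82, -0.057], TCP at [0.196, 0.567, 0.231] pointing down, gripper open.
Joint ranges: [-2.87, 2.87], [-0.86, 2.18], [0.17, 2.46], [-1.51, 4.65], [0.06, 2.69], [-2.65, 2.65]. Speed limits (rad/s): [2.57, 2.57, 3.01, 3.14, 3.14, 3.14].

### API

Orientations are given as a unit quaternion [w, x, y, z].
In Python, from bench import * gives the robot as it stands. Calls block until the motion is done:
- move_to(position, orientation): joint-space move of the TCP to a pose.
- move_l(position, speed=0.15, orientation=None): straight line of the TCP; orientation=None keeps the orientation; speed is the mean speed in m/s.
- movej(angles): joint-space move.
- gripper_open() and close(): open the fingers fully, or close them until they stop; the grip force is fixed at half the most.
- hold(seconds).
- inverse_kinematics(position, orientation): joint angles nearest the present ones, or None.
- state(): the state.
- get_image(name): name is "scene" or "top"; returns a dict with "frame" (420x560x3 uint8, blue, green, red), "depth" (420x560 float32, m along the optical axis (not along the pixel's ray), 0 where there is no reading), "camera_matrix" (3x3 intrinsics, pixels), "k1" (the pictures are not rectified: a ray, as slopes to the right and down, at radius r is drawn at 1 + k1 r^2 times it, then the intrinsics apply), "view" (4x4, takes a point from world to camera coordinates). Camera axes: x right, y up, looking along -z (the intrinsics and any distortion apply to the point x, -y, -z); pixel columns grow to the right and rows downward; lengths in m; the calibration is good to about 2 mm. A picture is of the moment at which its call begins.
A pose or a line that the arm cannot do raises IKError and nothing moves.
- job_done(): hands the job in, once; it reports no verdict.
The state is a dict: "time": time; "joint_pos": joint angles; "dq": joint speeds; "joint_torque": joint torques, N m; "ee_pos": TCP position; "ee_rot": TCP orientation; "ft_force": force on the tool from outside, world axes, zero at the start; "moment": the same for the moment, N m; "finger_gap": finger opening in m.
Only numpy, scipy, OpenCV 4.12 (cv2) and the standard library are available. Lean on these libraries where they do the work, as an engineer would, in place of code of your own. Each camera call takes 0.05 s, during which the arm holds its last target.

### The job

In the optical workshop, pick up the long marking template by its bar handle, line up both of its round holes over the two posts of the lens stand, and lower it until it lies flat and fully home on the stand's two ledges; only then let go. Leave the short template, whose holes are too close together, where it lies.

Things in the scene. Friction and masses are not known exactly. Their poses are not given: they have to be found in the camera images.
- template_grip (a point): Long template: bare aluminium plate 200 x 90 x 6 mm (x, y, z), flat on the table, 0.15-0.31 kg. Two round 30 mm holes through it at x = +75 and -75 mm, y = 0; a 60 x 56 mm window between. Bar handle along x over the middle: 102 long, 14 wide (y), 16 tall, top 51 mm above the underside, 29 mm free below. Point: bar's centre, 43 mm above the underside; z up. Same when turned half round.
- stand_seat (a point): Lens stand, fixed: grey base 230 x 100 mm; at each end a ledge 50 x 90 mm, top 30 mm above the table, with an upright brass post at x = +75 or -75 mm, y = 0, 12 mm diameter, tapered tip 64 mm above the table. A round lens lies between, top at 24 mm. Point: midway between the posts at ledge-top height; x from post to post, z up. Template home: its handle point is 43 mm above this.
- short_template_grip (a point): Short template, to be left alone: same kind of aluminium plate, but 140 x 90 x 6 mm, with 30 mm holes only 92 mm apart and a bar handle 59 mm long. Lies flat on the table. Point: centre of its bar, 43 mm above the underside; x along the plate, z up.
Not all that is in view belongs to the job. What is shaped like the part that bears template_grip but blue is not meant. What is shaped like the part that bears stand_seat but blue is not meant.

How it is judged:
On the way, in this order (a step that is already met when the one before it is completed fails the run):
1. the template is held over the stand, its underside no lower than 6 mm under the posts' tips, both holes lined up (15 mm, 12 degrees) (horizontal distance between template_grip and stand_seat below 0.015 m and angle between the x axis of template_grip and the x axis of stand_seat, either way round below 0.21 rad and z of template_grip in the frame of stand_seat above 0.071 m and contact force between the fingers and template above 0.5 N), for 0.1 s.
2. the template is lowered to within 6 mm of fully home while still held (horizontal distance between template_grip and stand_seat below 0.016 m and angle between the x axis of template_grip and the x axis of stand_seat, either way round below 0.2 rad and z of template_grip in the frame of stand_seat below 0.049 m and contact force between the fingers and template above 0.5 N), for 0.1 s.
At the end, for the whole second after the job is handed in: The long template is at rest, flat (3.4 degrees) on the ledges (height within 4 mm), posts through its holes, its middle within 15 mm of the stand's and its length within 10 degrees of the line of the posts, either way round; the short template has moved less than 30 mm (horizontal distance between template_grip and stand_seat below 0.015 m and angle between the x axis of template_grip and the x axis of stand_seat, either way round below 0.18 rad and z of template_grip in the frame of stand_seat between 0.039 and 0.047 m and angle between template_grip's own z axis and vertical below 0.06 rad and linear speed of template below 0.02 m/s and distance of short_template_grip from where it was at the start of the episode below 0.03 m); the robot touches nothing.
It fails at once if the short template is moved by 30 mm or more (distance of short_template_grip from where it was at the start of the episode above 0.03 m).
It also fails if it takes over 42 s, if anything falls off the work surface, if the arm or the gripper's body presses on something with over 40 N, if the wrist force passes 120 N, or if a joint passes its speed limit or range.

## Working session

There is one attempt and no reset: what is moved stays moved. The work goes in short steps, each a Python script; the robot and the scene stay as the last script left them, time stands still between calls to the robot, and variables do not carry over. Pictures are saved under pics/ and viewed, and the job is handed in when it is done.

```bash
ls; mkdir -p pics; python3 - <<'E'
from bench import *
import cv2,pickle
d={}
for n in("scene","top"):
    g=get_image(n); d[n]=g; cv2.imwrite(f"pics/{n}0.png",g["frame"]); print(n,g["camera_matrix"],g["k1"],g["view"],(g["depth"]>0).mean())
pickle.dump(d,open("im0.pkl","wb"))
s=state();print(s)
E
```

```text
pics
scene [[468.29407928   0.         278.7816874 ]
 [  0.         468.29407928 210.89720404]
 [  0.           0.           1.        ]] -0.08110956661035558 [[-6.98270930e-02  9.97558095e-01 -1.42244219e-03  8.54287234e-02]
 [-6.74092402e-01 -4.61339361e-02  7.37204920e-01  2.14318327e-01]
 [ 7.35339113e-01  5.24357340e-02  6.75667731e-01 -1.62208677e+00]
 [ 0.00000000e+00  0.00000000e+00  0.00000000e+00  1.00000000e+00]] 0.9961479591836735
top [[391.2637396    0.         275.42551747]
 [  0.         391.2637396  215.98676935]
 [  0.           0.           1.        ]] -0.05945129590988064 [[ 0.02907903 -0.99895428 -0.03528106 -0.04808238]
 [ 0.99674107  0.02632153  0.07625233 -0.40912702]
 [-0.07524394 -0.03738342  0.99646416 -0.86253152]
 [ 0.          0.          0.          1.        ]] 0.9961479591836735
{'time': 0.1, 'joint_pos': array([ 1.18129346e+00,  9.17971299e-02,  1.23173997e+00,  2.98031995e-05,
        1.81981434e+00, -5.66933221e-02]), 'dq': array([ 7.27668344e-04,  6.68549661e-06, -7.58532701e-04, -7.25073310e-04,
       -1.52008069e-03,  2.64520306e-05]), 'joint_torque': array([ 2.71851379e-03, -4.47860813e+01, -4.07565951e+01,  7.00495904e-02,
        2.85207876e-02, -1.13975589e-04]), 'ee_pos': array([0.19591352, 0.56684979, 0.22962623]), 'ee_rot': array([-2.08654349e-04,  1.65634187e-01,  9.86186870e-01, -8.54401426e-04]), 'ft_force': array([-0.32334922,  0.19099544,  0.00870518]), 'moment': array([ 0.02694285, -0.04356804,  0.03056238]), 'finger_gap': 0.08833504350576853}
```

View pics/scene0.png

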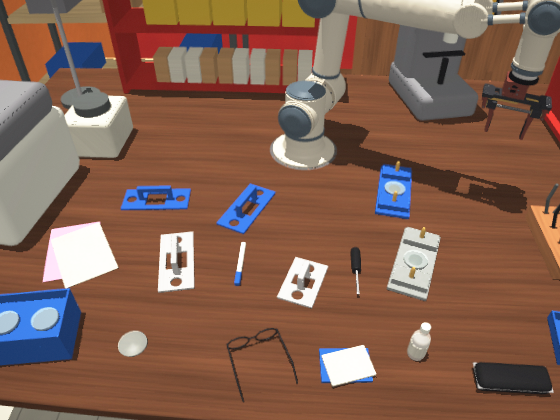

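View pics/top0.png

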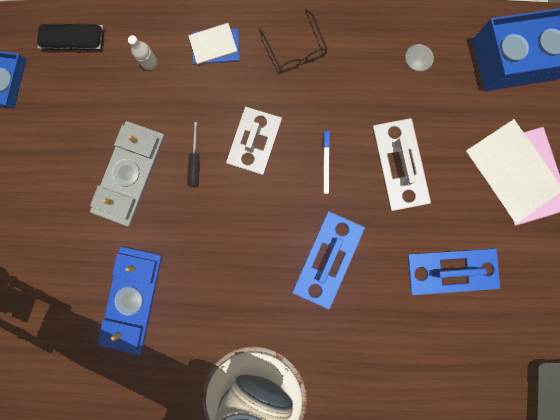

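Candidates:
- Long template: the bare plate at top (402,164) / scene (177,261). The short bare plate at top (254,140), and the blue plates at (330,260) and (454,272), are not meant.
- Stand: the grey one at top (127,173) / scene (414,262). The blue one at (130,300) is not meant.

Next I'll take close crops and measure.

```bash
cat > h.py <<'E'
import numpy as np,cv2,pickle
def norm(g,uv):
    K=g["camera_matrix"];uv=np.atleast_2d(np.float64(uv))
    return cv2.undistortPoints(uv.reshape(-1,1,2),K,np.array([g["k1"],0,0,0.])).reshape(-1,2)
def rays(g,uv):
    n=norm(g,uv);V=g["view"];R=V[:3,:3];C=-R.T@V[:3,3]
    d=np.c_[n[:,0],-n[:,1],-np.ones(len(n))]@R
    return C,d
def onz(g,uv,z):
    C,d=rays(g,uv);return C+d*((z-C[2])/d[:,2:3])
def tri(g1,p1,g2,p2):
    C1,d1=rays(g1,p1);C2,d2=rays(g2,p2);d1=d1[0]/np.linalg.norm(d1[0]);d2=d2[0]/np.linalg.norm(d2[0])
    t=np.linalg.lstsq(np.c_[d1,-d2],C2-C1,rcond=None)[0]
    a=C1+t[0]*d1;b=C2+t[1]*d2
    return (a+b)/2,np.linalg.norm(a-b)
def proj(g,P):
    V=g["view"];p=np.atleast_2d(P)@V[:3,:3].T+V[:3,3]
    q=np.c_[p[:,0],-p[:,1],-p[:,2]]
    return cv2.projectPoints(q.reshape(-1,1,3),np.zeros(3),np.zeros(3),g["camera_matrix"],np.array([g["k1"],0,0,0.]))[0].reshape(-1,2)
def dpt(g,uv):
    u,v=np.round(uv).astype(int);C,d=rays(g,[uv]);return C+d[0]*g["depth"][v,u]
E
python3 - <<'E'
from h import *
d=pickle.load(open("im0.pkl","rb"))
def crop(n,x,y,w,h,s): return cv2.resize(d[n]["frame"][y:y+h,x:x+w],None,fx=s,fy=s,interpolation=cv2.INTER_CUBIC)
a=[crop("top",362,112,80,106,5),crop("scene",150,222,60,79.5.__int__()+1,5)]
b=[crop("top",82,112,90,120,5),crop("scene",378,217,72,96,5)]
for n,L in(("tmpl",a),("stand",b)):
    h=min(i.shape[0] for i in L); cv2.imwrite(f"pics/{n}.png",np.hstack([i[:h] for i in L])[:600,:800])
E
```

```text
(no output)
```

View pics/tmpl.png

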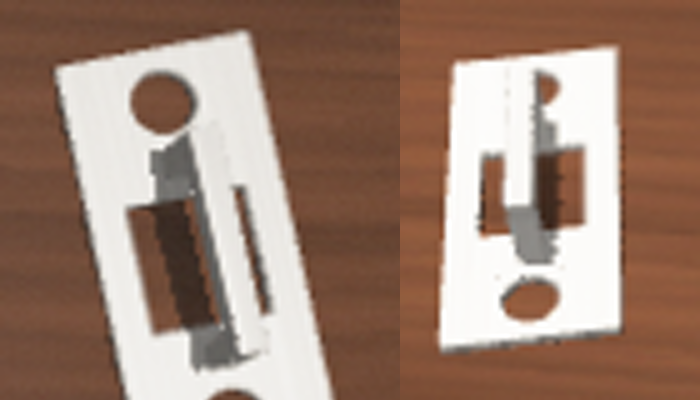

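View pics/stand.png

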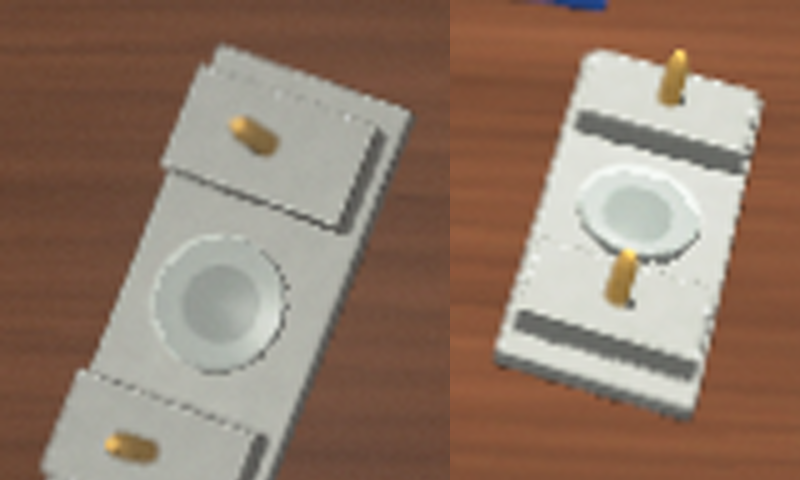

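The crops show the long plate with its bar over a window and two holes, and the grey stand with two brass posts (top crop tips at about (130,136) and (106,200) full frame). Now the numbers.

```bash
cat > meas.py <<'E'
from h import *
def cloud(g):
    H,W=g["depth"].shape;uu,vv=np.meshgrid(np.arange(W),np.arange(H))
    C,r=rays(g,np.c_[uu.ravel(),vv.ravel()])
    P=(C+r*g["depth"].reshape(-1,1)); return P.reshape(H,W,3)
def bigc(m,n=1):
    cs=cv2.findContours(m.astype(np.uint8),cv2.RETR_EXTERNAL,cv2.CHAIN_APPROX_NONE)[0]
    return sorted(cs,key=cv2.contourArea)[::-1][:n]
def rect(P):
    (c,s,a)=cv2.minAreaRect(np.float32(P[:,:2]*1000)); 
    if s[0]<s[1]: s=s[::-1];a+=90
    return np.array(c)/1000,s,(a+90)%180-90
E
python3 - <<'E'
from meas import *
d=pickle.load(open("im0.pkl","rb"));t,s=d["top"],d["scene"]
box={"top":{"T":(362,112,442,218),"S":(222,100,288,180),"St":(82,112,172,232)},"scene":{"T":(150,222,210,300),"S":(270,250,335,310),"St":(378,217,450,310)}}
for n,g in d.items():
    hsv=cv2.cvtColor(g["frame"],cv2.COLOR_BGR2HSV);Z=cloud(g)
    grey=(hsv[...,1]<60)&(hsv[...,2]>60)
    for k in("T","S"):
        x0,y0,x1,y1=box[n][k];m=np.zeros(grey.shape,bool);m[y0:y1,x0:x1]=grey[y0:y1,x0:x1]
        c=bigc(m)[0].reshape(-1,2);print(n,k,"plate@z6",rect(onz(g,c,.006)))
        b=np.zeros_like(m);b[y0:y1,x0:x1]=Z[y0:y1,x0:x1,2]>.044
        ys,xs=np.nonzero(b)
        print("   bar top depth: n",len(xs),"z med",np.median(Z[b][:,2]),rect(Z[b]),"px",xs.mean(),ys.mean())
        print("   plate z(depth)",np.percentile(Z[m][:,2],[5,25,50,75,95]).round(4))
    x0,y0,x1,y1=box[n]["St"]
    br=np.zeros(grey.shape,bool);hs=hsv[y0:y1,x0:x1];br[y0:y1,x0:x1]=(hs[...,0]>12)&(hs[...,0]<30)&(hs[...,1]>110)&(hs[...,2]>130)
    br2=cv2.morphologyEx(br.astype(np.uint8),cv2.MORPH_OPEN,np.ones((2,2)))
    for c in bigc(br2,4):
        c=c.reshape(-1,2);q=Z[c[:,1],c[:,0]]
        print(n,"brass",len(c),c.min(0),c.max(0),"zmax",q[:,2].max(),q[q[:,2].argmax()])
    m=np.zeros(grey.shape,bool);m[y0:y1,x0:x1]=Z[y0:y1,x0:x1,2]>.027
    m&=Z[...,2]<.035
    P=Z[m];print(n,"ledge z",np.median(P[:,2]),rect(P))
E
```

```text
scene T plate@z6 (array([ 0.5392533 , -0.32157562]), (205.55067443847656, 91.66483306884766), 12.151458740234375)
   bar top depth: n 202 z med 0.051440977464796867 (array([ 0.91955383, -0.1718132 ]), (921.41162109375, 28.142288208007812), 21.445144653320312) px 174.04455445544554 250.4950495049505
   plate z(depth) [0.0024 0.0049 0.0064 0.0083 0.0514]
scene S plate@z6 (array([0.58696228, 0.01654245]), (145.0597381591797, 92.49713134765625), -16.442672729492188)
   bar top depth: n 137 z med 0.051211215655072806 (array([0.9501499 , 0.00644857]), (785.7081909179688, 26.83460807800293), -1.4788665771484375) px 303.54744525547443 271.0948905109489
   plate z(depth) [0.0018 0.0048 0.0064 0.0082 0.0506]
scene brass 23 [421 228] [426 238] zmax 0.06649969177811799 [0.43554158 0.3333466  0.06649969]
scene brass 22 [411 268] [415 278] zmax 0.06440208884868281 [0.57652312 0.28735368 0.06440209]
scene ledge z 0.02981885790234684 (array([0.5024397, 0.3100575]), (206.6245574951172, 91.3849105834961), -18.378402709960938)
top T plate@z6 (array([ 0.53829138, -0.31945752]), (202.36923217773438, 93.2
[... 243 characters left out ...]
.0029 0.0057 0.007  0.0086 0.0521]
top S plate@z6 (array([0.58578015, 0.0191818 ]), (142.54180908203125, 91.58460998535156), -16.429122924804688)
   bar top depth: n 209 z med 0.05176538888473059 (array([ 0.47478302, -0.01176897]), (282.4232177734375, 41.03795623779297), 15.600419998168945) px 252.8133971291866 136.14354066985646
   plate z(depth) [0.0031 0.0059 0.0072 0.0086 0.0517]
top brass 12 [104 200] [109 203] zmax 0.8889822454313229 [ 0.34429162 -0.06950763  0.88898225]
top brass 10 [130 137] [133 140] zmax 0.06566793606790733 [0.57210228 0.28625507 0.06566794]
top ledge z 0.031020953090699188 (array([0.50204413, 0.31248276]), (201.5154571533203, 91.9738998413086), -18.57592010498047)
```

```bash
python3 - <<'E'
from meas import *
d=pickle.load(open("im0.pkl","rb"));t,s=d["top"],d["scene"]
# bar from z window + connected comp (depth), then ray cast of its outline & triangulate its centre px
px={}
for n,g,(x0,y0,x1,y1) in(("top",t,(362,112,442,218)),("scene",s,(150,222,210,300))):
    Z=cloud(g);b=np.zeros(Z.shape[:2],bool);b[y0:y1,x0:x1]=(abs(Z[y0:y1,x0:x1,2]-.051)<.005)&(g["frame"][y0:y1,x0:x1].min(2)>150)
    c=bigc(b)[0].reshape(-1,2)
    r=cv2.minAreaRect(np.float32(norm(g,c)));print(n,"bar onz51",rect(onz(g,c,.051)),"depth med xy",np.median(Z[b],0))
    K=g["camera_matrix"]
    # extremes along the long axis
    P=onz(g,c,.051);ct,sz,a=rect(P);u=np.array([np.cos(np.radians(a)),np.sin(np.radians(a))])
    px[n]=proj(g,[*ct,.051])[0]; print(px[n])
print("tri bar top centre",tri(t,px["top"],s,px["scene"]))
# tips: top view tips = end of brass blob away from nadir
for nm,(x0,y0,x1,y1) in {"A":(120,125,148,150),"B":(98,192,120,210)}.items():
    hs=cv2.cvtColor(t["frame"],cv2.COLOR_BGR2HSV)[y0:y1,x0:x1];m=(hs[...,1]>100)&(hs[...,2]>90)&(hs[...,0]<32)&(hs[...,0]>10)
    c=bigc(m)[0].reshape(-1,2)+[x0,y0];print("top",nm,c.min(0),c.max(0))
    tipt=c[np.argsort(c[:,0])[:3]].mean(0)
    x0,y0,x1,y1={"A":(406,262,420,282),"B":(417,222,432,242)}[nm]
    hs=cv2.cvtColor(s["frame"],cv2.COLOR_BGR2HSV)[y0:y1,x0:x1];m=(hs[...,1]>100)&(hs[...,2]>90)&(hs[...,0]<32)&(hs[...,0]>10)
    c=bigc(m)[0].reshape(-1,2)+[x0,y0];print("scene",c.min(0),c.max(0))
    tips=c[np.argsort(c[:,1])[:3]].mean(0)
    print(nm,tipt,tips,tri(t,tipt,s,tips), "t@60",onz(t,tipt,.062)[0],"s@60",onz(s,tips,.062)[0])
from bench import *
for yaw in(12.3,102.3,-167.7,-77.7):
    pass
E
```

```text
top bar onz51 (array([ 0.53813293, -0.3200694 ]), (102.53679656982422, 14.077814102172852), 12.893440246582031) depth med xy [ 0.5386315  -0.31946554  0.05196445]
[407.29048481 159.30758568]
scene bar onz51 (array([ 0.53842773, -0.32155212]), (103.79967498779297, 12.965457916259766), 13.126648902893066) depth med xy [ 0.54281596 -0.32067     0.05133016]
[173.48875748 247.99931907]
tri bar top centre (array([ 0.5382981 , -0.32090626,  0.05069228]), np.float64(0.0014301828141855802))
top A [128 136] [136 142]
scene [410 267] [414 277]
A [128.66666667 137.        ] [413. 267.] (array([0.57243165, 0.28756364, 0.06430997]), np.float64(0.0042571810030972886)) t@60 [0.57308771 0.29088085 0.062     ] s@60 [0.5713042  0.28607786 0.062     ]
top B [103 199] [112 203]
scene [417 223] [426 237]
B [103.33333333 200.        ] [417.33333333 223.66666667] (array([0.43038372, 0.32115773, 0.08062579]), np.float64(0.01591422820573075)) t@60 [0.43185842 0.33918578 0.062     ] s@60 [0.41514899 0.31940101 0.062     ]
```

```bash
cat > plan.py <<'E'
from bench import *
from h import *
from scipy.spatial.transform import Rotation as Ro
def q(yaw_deg,flip=0):
    a=np.radians(yaw_deg+180*flip); x=np.array([np.cos(a),np.sin(a),0]);z=np.array([0,0,-1.]);y=np.cross(z,x)
    return np.roll(Ro.from_matrix(np.c_[x,y,z]).as_quat(),1)
T=np.array([.5385,-.3205]);TY=12.7
S=np.array([.5022,.3118]);SY=-18.6
E
python3 - <<'E'
from plan import *
d=pickle.load(open("im0.pkl","rb"))
print("tip B",tri(d["top"],[103.3,200],d["scene"],[425,228]),"A",tri(d["top"],[129.5,136.5],d["scene"],[413.7,267.3]))
for f in(0,1):
    print(f,[np.round(inverse_kinematics(p,q(y,f)),2) if inverse_kinematics(p,q(y,f)) is not None else None for p,y in(([*T,.15],TY),([*T,.032],TY),([*S,.16],SY),([*S,.062],SY))])
E
```

```text
tip B (array([0.43174348, 0.33789364, 0.06335337]), np.float64(0.0012590798365948639)) A (array([0.57368263, 0.28762077, 0.06396744]), np.float64(0.0010743254544100006))
0 [array([-0.59,  0.16,  1.3 , -0.  ,  1.68,  0.76]), array([-0.59,  0.21,  1.45, -0.  ,  1.48,  0.76]), array([ 0.5 ,  0.06,  1.38, -0.  ,  1.69,  2.39]), array([ 0.5 ,  0.1 ,  1.52, -0.  ,  1.52,  2.39])]
1 [array([-0.59,  0.16,  1.3 , -0.  ,  1.68, -2.38]), array([-0.59,  0.21,  1.45, -0.  ,  1.48, -2.38]), array([ 0.5 ,  0.06,  1.38, -0.  ,  1.69, -0.75]), array([ 0.5 ,  0.1 ,  1.52, -0.  ,  1.52, -0.75])]
```

Tips triangulate to z = 63–64 mm and are 150.6 mm apart; bar top is at 51 mm. All of these match the description. Grasping now.

```bash
sed -i 's/S=.*;SY=.*/S=np.array([.5025,.312]);SY=-19.0/' plan.py; python3 - <<'E'
from plan import *
move_to([*T,.15],q(TY,0)); 
g=get_image("top");cv2.imwrite("pics/hover.png",g["frame"])
move_l([*T,.032],speed=.12); s=state();print(s["time"],s["ee_pos"],s["ft_force"])
close();s=state();print(s["finger_gap"],s["ee_pos"],s["ft_force"],s["moment"])
move_l([*T,.06],speed=.08);hold(.2);s=state();print(s["time"],s["finger_gap"],s["ee_pos"],s["ft_force"],s["moment"])
for n in("top","scene"):
    g=get_image(n);cv2.imwrite(f"pics/lift_{n}.png",g["frame"])
E
```

```text
4.6167 [ 0.53906914 -0.32088773  0.0332222 ] [-0.55807532  0.41345921  0.24971738]
0.013629663163962694 [ 0.53851119 -0.32060371  0.0319997 ] [ 0.42542131  0.61561443 -1.7156645 ] [-0.0796185   0.0823742   0.04504503]
6.4417 0.013743605658586478 [ 0.53815512 -0.32029366  0.05924888] [-0.26430082 -0.54225469 -3.12736066] [-0.0022026   0.12635942  0.00275819]
```

View pics/lift_scene.png

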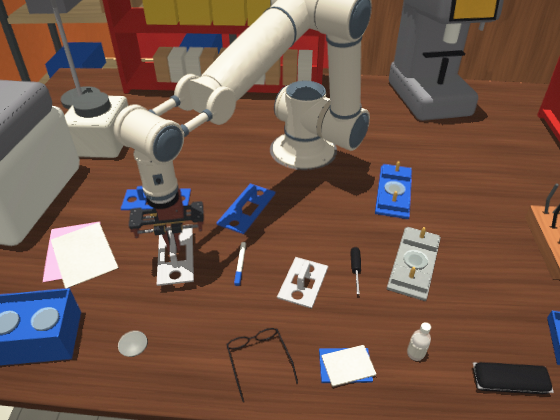

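The template is held (gap 13.7 mm, about 3.1 N load); it sits level at scene (177,258). Carrying it over the stand, then checking.

```bash
python3 - <<'E'
from plan import *
move_l([*T,.18],speed=.15)
move_to([*S,.18],q(SY,1))
move_l([*S,.108],speed=.1);hold(.3)
s=state();print(s["time"],s["finger_gap"],s["ee_pos"],s["ee_rot"],q(SY,1),s["ft_force"])
d={}
for n in("top","scene"):
    g=get_image(n);d[n]=g;cv2.imwrite(f"pics/over_{n}.png",g["frame"])
pickle.dump(d,open("im1.pkl","wb"))
a=d["top"]["frame"][90:250,60:200];b=d["scene"]["frame"][150:310,340:480]
cv2.imwrite("pics/over.png",cv2.resize(np.hstack([a,b]),None,fx=2.85,fy=2.85,interpolation=cv2.INTER_CUBIC))
E
```

```text
10.9167 0.013671572043324701 [0.50273943 0.31215342 0.10865432] [4.06683987e-04 1.65043119e-01 9.86286216e-01 3.21929547e-04] [0.         0.16504761 0.9862856  0.        ] [ 0.01705333 -0.10373378 -1.98489357]
```

View pics/over.png

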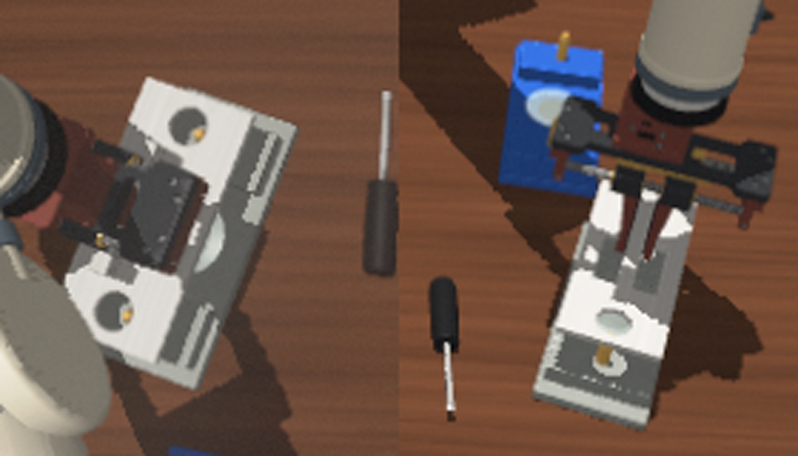

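```bash
python3 - <<'E'
from meas import *
d=pickle.load(open("im1.pkl","rb"));g=d["top"]
gr=cv2.cvtColor(g["frame"],cv2.COLOR_BGR2GRAY);Z=cloud(g)
C=[]
for x0,y0,x1,y1 in((116,124,136,144),(91,190,110,209)):
    m=np.zeros(gr.shape,bool);m[y0:y1,x0:x1]=Z[y0:y1,x0:x1,2]<.072
    c=bigc(m)[0].reshape(-1,2);P=onz(g,c,.0825);e=cv2.minEnclosingCircle(np.float32(P[:,:2]*1000));print(c.mean(0),e);C.append(np.array(e[0]))
v=C[0]-C[1];print("mid",(C[0]+C[1])/2,"dist",np.linalg.norm(v),"yaw",np.degrees(np.arctan2(v[1],v[0])))
m=(Z[...,2]>.074)&(Z[...,2]<.092)&(g["frame"].min(2)>140);m[:120]=0;m[230:]=0;m[:,:80]=0;m[:,180:]=0
P=Z[m];A=np.c_[P[:,:2],np.ones(len(P))]
k=np.linalg.lstsq(A,P[:,2],rcond=None)[0];r=P[:,2]-A@k;i=abs(r)<.003;k=np.linalg.lstsq(A[i],P[i,2],rcond=None)[0];print("plane slope deg",np.degrees(k[:2]),"z",k@[.5025,.312,1],i.sum())
E
```

```text
[126.35294118 134.14705882] ((574.0585327148438, 287.30279541015625), 14.487924575805664)
[ 99.91176471 199.08823529] ((430.98272705078125, 336.8781433105469), 14.409042358398438)
mid [502.52062988 312.09046936] dist 151.42127091616072 yaw -19.111051364945286
plane slope deg [0.13715153 0.04279506] z 0.0836882916854116 1538
```

Both holes sit over the posts (hole midpoint (502.5,312.1) against post midpoint (502.7,312.8) mm; yaw −19.1° against −19.5°). The plate is level to about 0.15°. Lowering.

```bash
python3 - <<'E'
from plan import *
move_l([*S,.068],speed=.04);s=state();print(s["ee_pos"],s["ft_force"])
z=.068
while z>.058:
    z-=.0015;move_l([*S,z],speed=.02);hold(.15);s=state();print(round(z,4),s["ee_pos"][2].round(4),s["ft_force"].round(2),s["moment"].round(2))
    if s["ft_force"][2]>2: break
hold(.3);print(state()["time"],state()["finger_gap"])
E
```

```text
[0.50271658 0.31212489 0.06847301] [ 0.49158073 -0.50795933 -2.60889967]
0.0665 0.0666 [-0.51  1.23 -3.07] [-0.02  0.04 -0.03]
0.065 0.065 [ 0.04  1.06 -2.35] [-0.    0.01  0.05]
0.0635 0.0635 [ 0.4   0.1  -1.23] [ 0.02  0.04 -0.06]
0.062 0.062 [-0.    0.08 -2.21] [ 0.03 -0.01  0.01]
0.0605 0.062 [-4.59 -2.14  5.63] [-0.35  0.54  0.01]
14.4667 0.013598755670654883
```

Contact came at TCP z = 62 mm, the expected home height. I'll release, retreat and check.

```bash
python3 - <<'E'
from plan import *
from meas import cloud
gripper_open();hold(.2);s=state();print(s["finger_gap"],s["ee_pos"])
p=s["ee_pos"];move_l([p[0],p[1],.19],speed=.12)
p=[.45,0,.3];move_to(p,q(0,1));hold(.3)
d={}
for n in("top","scene"): d[n]=get_image(n)
pickle.dump(d,open("im2.pkl","wb"))
a=d["top"]["frame"][90:250,60:200];b=d["scene"]["frame"][180:340,340:480]
cv2.imwrite("pics/end.png",cv2.resize(np.hstack([a,b]),None,fx=2.85,fy=2.85,interpolation=cv2.INTER_CUBIC))
print(state()["time"])
g=d["top"];Z=cloud(g)
m=(abs(Z[...,2]-.036)<.006)&(g["frame"].min(2)>140);m[:115]=0;m[235:]=0;m[:,:80]=0;m[:,180:]=0
P=Z[m];A=np.c_[P[:,:2],np.ones(len(P))]
k=np.linalg.lstsq(A,P[:,2],rcond=None)[0];print("slope",np.degrees(k[:2]),"z",k@[.5025,.312,1],m.sum())
m=(abs(Z[...,2]-.081)<.005);m[:115]=0;m[235:]=0;m[:,:80]=0;m[:,180:]=0
from meas import rect,bigc
c=bigc(m)[0].reshape(-1,2);print("bar",rect(onz(g,c,.081)),np.median(Z[m],0))
i0=pickle.load(open("im0.pkl","rb"))
for n,(x0,y0,x1,y1) in {"top":(222,100,288,180),"scene":(270,250,335,310)}.items():
    print(n,"short diff",cv2.phaseCorrelate(*[np.float32(cv2.cvtColor(x[n]["frame"],cv2.COLOR_BGR2GRAY)[y0:y1,x0:x1]) for x in(i0,d)]))
E
```

```text
0.08787988976859404 [0.50249655 0.31200862 0.06051582]
18.775
slope [-0.5492815 -0.374108 ] z 0.03685297235004881 834Traceback (most recent call last):
  File "<stdin>", line 18, in <module>
IndexError: list index out of range
```

View pics/end.png

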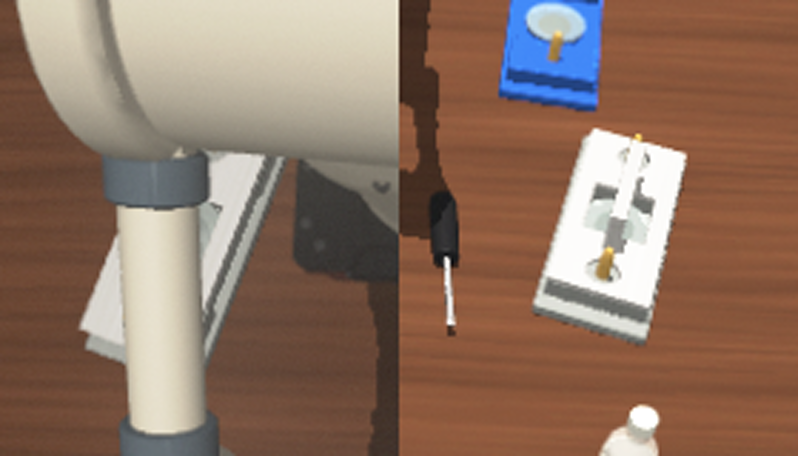

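The scene view shows both posts through the holes and the plate flat on the stand, but the arm hides the top view. I'll move aside and check once more.

```bash
python3 - <<'E'
from plan import *
from meas import cloud,rect,bigc
move_to([.45,-.3,.3],q(0,1));hold(.3)
d={n:get_image(n) for n in("top","scene")}
a=d["top"]["frame"][90:250,60:200];b=d["scene"]["frame"][180:340,340:480]
cv2.imwrite("pics/end2.png",cv2.resize(np.hstack([a,b]),None,fx=2.85,fy=2.85,interpolation=cv2.INTER_CUBIC))
i0=pickle.load(open("im0.pkl","rb"));pickle.dump(d,open("im3.pkl","wb"))
for n,(x0,y0,x1,y1) in {"top":(222,100,288,180),"scene":(270,250,335,310)}.items():
    print(n,"short diff",cv2.phaseCorrelate(*[np.float32(cv2.cvtColor(x[n]["frame"],cv2.COLOR_BGR2GRAY)[y0:y1,x0:x1]) for x in(i0,d)]))
P2={}
for n,(x0,y0,x1,y1) in {"top":(80,115,180,235),"scene":(380,215,450,310)}.items():
    g=d[n];Z=cloud(g);w=np.zeros(Z.shape[:2],bool);w[y0:y1,x0:x1]=1
    m=w&(abs(Z[...,2]-.036)<.006)&(g["frame"].min(2)>140);P=Z[m];A=np.c_[P[:,:2],np.ones(len(P))]
    k=np.linalg.lstsq(A,P[:,2],rcond=None)[0];print(n,"slope",np.degrees(k[:2]),"z",k@[.5025,.312,1],m.sum())
    m=w&(abs(Z[...,2]-.081)<.005)
    c=bigc(m)
    if c: 
        r=rect(onz(g,c[0].reshape(-1,2),.081));print("  bar",r);P2[n]=proj(g,[*r[0],.081])[0]
if len(P2)==2: print(tri(d["top"],P2["top"],d["scene"],P2["scene"]))
print(state()["time"])
E
```

```text
top short diff ((0.021327910922067872, 0.015387805220591133), 0.9867533066206509)
scene short diff ((-0.027256584325364486, -0.019534438547410105), 0.9935514831984484)
top slope [ 0.04384986 -0.05191153] z 0.03674335365893761 2272
  bar (array([0.50238177, 0.31128552]), (102.8891372680664, 17.235902786254883), -18.76245880126953)
scene slope [-0.25336154 -0.29421049] z 0.0357295218936724 1370
  bar (array([0.50515292, 0.30949387]), (105.52022552490234, 14.229204177856445), -19.127304077148438)
(array([0.50277705, 0.31116801, 0.07904689]), np.float64(0.0018864892601742561))
20.325
```

View pics/end2.png

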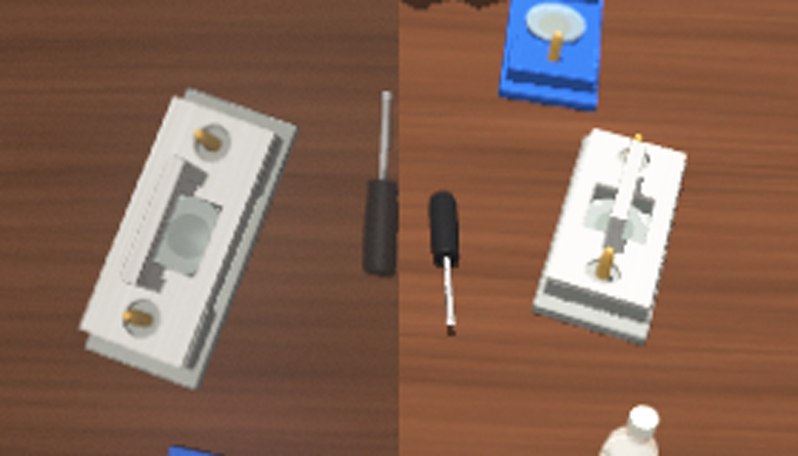

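Both views show the posts through the holes, the plate level with its top at about 36 mm, and the short template unmoved. Handing in.

```bash
python3 -c "
from bench import *
job_done();print(state()['time'])"
```

```text
the job is handed in; nothing more can be done
the job is handed in; nothing more can be done
```

The long template lies flat on the grey stand with both posts through its holes, and the job is handed in. The last clock reading before that was 20.3 s. I picked it up by its bar, lined it up above the posts, and lowered it until it touched the ledges at the expected height. I let go only then and moved the arm clear.

**Last checks:**
- **Height:** the plate's top is at about 36–37 mm; 36 mm means fully home.
- **Tilt:** under 0.1° in the top view and about 0.4° in the scene view.
- **Position:** the middle of the bar is about 1–2 mm from the middle of the posts, and its yaw is within about 1° of their line.
- **Short template:** moved by less than 0.05 pixel in both views.

**Disagreements:**
- The two views differ by about 3 mm on the bar's final centre.
- Triangulating the bar's top gave 79 mm against the expected 81 mm, about the size of the 2 mm calibration error.
- The first automatic pick of one post tip in the scene view landed on table pixels. I replaced it with the tip read from the close crop before moving.

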